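Unhook the forming template from its peg and stand it in the setting block

ROBOT

A 6-joint arm with a two-finger parallel gripper is mounted at the origin on the work surface. World frame = base frame: x ahead of the robot, y to its left, z up, the work surface at z = 0. Lengths are in m, angles in rad, forces in N, time in s.
With the tool pointing down it reaches from about 0.4 to 0.925 m from the base axis. Payload 12.5 kg.
Tool frame: the origin (TCP) lies between the finger pads; the fingertips stand 19 mm ahead of it and the grasp point (between the pads) is the TCP (tip_extent is the z of the fingertips in the tool frame, in m); z points along the fingers, y is the line along which they close (so a half turn about z gives the same grasp; the last joint's range is limited). The gripper opens to 95 mm and grips with 3 to 60 N. Pads are 20 mm wide; open, the fingers measure 119 mm over their backs; the gripper's body (75 mm by 180 mm) begins 59 mm behind the grasp point.
Start: joints at [-1.446, 0.491, 1.559, -0, 1.092, -0.106], TCP at [0.143, -0.608, 0.234] pointing down, gripper open.
Joint ranges: [-3.1, 3.1], [-0.84, 2.19], [0.05, 2.79], [-1.13, 4.28], [0.06, 2.93], [-2.69, 2.69]. Speed limits (rad/s): [2.22, 2.22, 2.79, 3.14, 3.14, 3.14].

INTERFACE

Orientations are given as a unit quaternion [w, x, y, z].
In Python, from cell import sense, snapshot, calibration, sign_off, search_frame, place_of, tip_extent gives the robot as it stands.
- The arm moves only by the shell command python3 -m crank 'ROWS'. ROWS is JSON, a list that holds one entry, the list of rows, each a list of 7 numbers: the turn, a rotation vector about the tool's x, y, z each as a share of 60 degrees, from -1 to 1, then the shift along the tool's x, y, z each as a share of 100 mm, from -1 to 1, then the opening, from -1 (shut) to 1 (fully open). In form: [[[wx, wy, wz, x, y, z, fingers], ...]]. A call has 1 to 20 rows; each row shifts and turns the commanded pose from where the row before left it, along the tool's axes as they then stand; what a row does not reach is not made up. A row lasts 1/12 s, in which the tool goes at most 41.7 mm and 7.16 degrees, less where a joint would pass 70% of its speed; a pose out of reach is approached as far as the arm can. A call with a number of a shift or a turn outside -1 to 1 is refused whole. A call with a gripper value outside its range is refused whole. The fingers move at their own pace and stop on an object; the grip force is fixed at half the most. Time passes only in rows, so rows that do not move let the fingers close. It gives the time, the measured TCP pose, the force, the opening and the grip force at its end, in the units of the state.
- sense(): the state, without advancing time (a new reading comes with each control period).
- snapshot(name): name is "scene" or "side" or "wrist"; returns (picture, depth): 400x640x3 uint8, red, green, blue; 400x640 float32, m along the optical axis (not along the pixel's ray), 0 where there is no reading.
- calibration(name): a dict with "fx", "fy", "cx", "cy" (pixels), "R" (3x3) and "t" (3): a world point X has camera coordinates R X + t; the wrist camera has in their place "tool_from_camera" (4x4, takes a point from camera to tool coordinates, whose origin is the TCP and whose axes are the flange's). Camera axes: x right, y down, z forward; pixel columns grow to the right and rows downward; lengths in m; the calibration is good to about 2 mm. A picture is of the moment at which its call begins: read the wrist's pose just before it. calibration takes no time and is no camera call.
- sign_off(): hands the job in; it is judged then, once.
Trained networks look in the newest picture that a camera, given by its name, has taken for a name from the list of things; names that differ only in an ending like _2 or _b are one class to them, and where a whole thing is asked for, a point or a joint stands for the part that bears it (a point fixed in the world has none). Each returns a list of dicts, best first, with "p" (0 to 1); they miss things now and then, are a little off and sometimes report something else, mostly with a low value. They report only what shows in the picture. A call takes as long as a camera call. They do not tell look-alikes from the thing itself.
- search_frame(label, camera): "location" ([column, row] in pixels, amid what is visible of it).
- place_of(label, camera): "location" ([column, row] in pixels: a listed point, or the origin of a listed thing).
The state is a dict: "time_s": time; "q": joint angles; "qd": joint speeds; "joint_efforts": joint torques, N m; "tcp_pos": TCP position; "orientation": TCP orientation; "force": force on the tool from outside, world axes, zero at the start; "wrist_torque": the same for the moment, N m; "width": opening from 0.0 (shut) to 1.0 (fully open); "gripper_force": force on a finger pad.
Only numpy, scipy, OpenCV 4.12 (cv2) and the standard library are available. Lean on these libraries where they do the work, as an engineer would, in place of code of your own. Each camera call takes 0.05 s, during which the arm holds its last target. There are 200 camera calls.

TASK

Two forming templates hang on pegs with upturned tips. Take the round-bellied one off its peg, sliding it along and lifting it by feel so that it clears the tip, gently and without forcing it against the peg; then stand it upright in the slot of the steel setting block, fully home, and let go. Leave the straight-sided template hanging and do not knock the other things about.

Things in the scene. Friction and masses are not known exactly. Their poses are not given: they have to be found in the camera images.
- bellied_center (a point): Centre, half-way up (83.5 mm), of the round-bellied template to be moved: a plywood plate 8 mm thick (x), 167 mm tall (z up), 140 to 280 g. From its lower edge up: foot 50 mm wide (y) to 30 mm; body with two sides bulging to 100 mm wide, to 75 mm; then 44 mm wide, with the hanging hole at 80 to 101 mm and a plain gripping tab from 101 to 167 mm, to be held by its two faces.
- bellied_hole (a point): Middle of the top edge of that template's hanging hole, 17.5 mm above its centre; same axes. The hole is closed, 14 mm wide and 21 mm tall. The plate hangs with this edge resting on the peg, its faces square to the peg within 4 degrees. Fingers in front of the plate must stay 30 mm or more above this point, as the peg's tip rises there.
- bellied_foot (a point): Middle of the lower edge of the round-bellied template, 83.5 mm below its centre; same axes.
- bellied: The same template; origin and axes those of its foot point.
- peg_stand: Fixed steel stand that carries the round-bellied template; origin at the middle of its base's underside, on the table. Base 100 x 90 x 12 mm; square post 24 mm wide, 125 mm tall, on the origin; round peg 6 mm thick, its axis 120 mm above the table, level along the stand's own -x up to a bend 75 mm from the origin. It does not give way; over 12 N is forcing it.
- peg_bend (a point): The bend on the peg's axis. From here the last 40 mm are a straight upturned tip, bent by use. It rises by 11 to 46 degrees (end 8 to 29 mm higher) and points up to 18 degrees to either side, different every time and not measured: feel or see it. The hole has 15 mm of free lift on the level part, only about 4 mm over the steepest tip. 50 mm beyond the bend the template is free.
- straight_center (a point): Centre, 83.5 mm above its lower edge, of the other template, which stays hanging: like the first in all but its body, which is straight-sided, 50 mm wide.
- other_stand: Stand just like the first, with the straight-sided template on its peg; the two stands may be found in either place.
- block: Fixed dark steel setting block, 70 (x) x 120 (y) x 36 mm tall; origin at the centre of its underside. In the middle of its top an upright slot, 55 mm long along y and 11 mm wide along x, 24 mm deep, with 4 mm chamfers at its mouth. The template's foot stands in it, either way round, the top 6 mm of the foot showing.
- slot_floor (a point): Centre of the floor of the block's slot, 12 mm above the table and 24 mm below the block's top; axes of the block.
- cup: Bystander: terracotta cup, 68 mm across, 70 mm tall; origin at the centre of its underside.
- jar: Bystander: small glass jar 44 mm across, 60 mm tall; origin at its underside.
- bowl: Bystander: white bowl 120 mm across, 50 mm tall; origin at its underside.
- mould: Bystander: plaster mould 100 mm across, 60 mm tall; origin at its underside.
- brush: Bystander: brush 200 mm long, lying on the table between the robot and the stands.
- spatula: Bystander: spatula lying on the table, at the far left.
- weight: Bystander: brass weight 44 mm across, 47 mm tall; origin at its underside.
Mind the look-alikes: they are no part of the job. Leave any green look-alike of the bellied alone. Several things have the shape of the block; the one meant has the colours described above.

How it is judged:
At the end, for the whole second after the job is handed in: The round-bellied template stands upright (within 0.2 rad) with its foot in the block's slot, its lower edge within 4 mm of the slot's floor in height, within 8 mm of the slot's middle and turned with the slot within 0.15 rad, either way round, released and at rest (z of bellied_foot in the frame of slot_floor between -0.004 and 0.004 m and horizontal distance between bellied_foot and slot_floor below 0.008 m and angle between bellied_foot's own z axis and vertical below 0.2 rad and angle between the x axis of bellied_foot and the x axis of block, either way round below 0.15 rad and linear speed of bellied below 0.02 m/s); the robot touches nothing.
It fails at once if anything presses on the peg stand (post, peg or tip) with more than 12 N (contact force between anything else and peg_stand above 12 N).
It fails at once if the straight-sided template is moved more than 20 mm (distance of straight_center from where it was at the start of the episode above 0.02 m).
It fails at once if a loose bystander is moved more than 30 mm (distance of any of cup, jar, bowl, mould, brush, spatula, weight from where it was at the start of the episode above 0.03 m).
It also fails if it takes over 69 s, if anything falls off the work surface, if the arm or the gripper's body presses on something with over 40 N, if the wrist force passes 120 N, or if a joint passes its speed limit or range.

## Working session

There is one attempt and no reset: what is moved stays moved. The work goes in short steps, Python scripts to look and compute and a shell command to move; the robot and the scene stay as the last step left them, time stands still between calls to the robot, and variables do not carry over. Pictures are saved under pics/ and viewed, at most 10 in all, crops included, and the job is handed in when it is done.

```bash
mkdir -p pics; ls
cat > h.py <<'E'
import numpy as np,cv2
from cell import *
from scipy.spatial.transform import Rotation as Ro
def T(s=None):
    s=s or sense(); q=s['orientation']; M=np.eye(4); M[:3,:3]=Ro.from_quat([q[1],q[2],q[3],q[0]]).as_matrix(); M[:3,3]=s['tcp_pos']; return M
def cw(name):  # world_from_cam
    c=calibration(name); M=np.eye(4)
    if 'R' in c:
        R=np.array(c['R']); M[:3,:3]=R.T; M[:3,3]=-R.T@np.array(c['t'])
    else: M=T()@np.array(c['tool_from_camera'])
    return c,M
def cloud(name):
    c,M=cw(name); p,d=snapshot(name); v,u=np.mgrid[:400,:640]
    P=np.stack([(u-c['cx'])/c['fx']*d,(v-c['cy'])/c['fy']*d,d],-1)@M[:3,:3].T+M[:3,3]
    P[d==0]=np.nan; return p,d,P
def ray(name,px):
    c,M=cw(name); r=M[:3,:3]@np.array([(px[0]-c['cx'])/c['fx'],(px[1]-c['cy'])/c['fy'],1]); return M[:3,3],r
def atz(name,px,z):
    o,r=ray(name,px); return o+r*(z-o[2])/r[2]
def save(n,p): cv2.imwrite('pics/%s.png'%n,cv2.cvtColor(p,cv2.COLOR_RGB2BGR))
E
python3 - <<'E'
from h import *
np.set_printoptions(precision=4,suppress=True)
ims=[]
for n in('scene','side'):
    p,d,P=cloud(n); np.save(n+'.npy',P); ims.append(p); save(n+'_0',p)
    c,M=cw(n); print(n,M[:3,3],M[:3,2],c['fx'])
    for l in('bellied_center','bellied_hole','bellied_foot','straight_center','peg_stand','other_stand','block','slot_floor','peg_bend'):
        for r in place_of(l,n)[:3]:
            u,v=np.round(r['location']).astype(int); print(l,u,v,round(r['p'],2),P[min(v,399),min(u,639)])
print(T(),sense()['force'])
E
```

```text
pics
scene [ 1.3503 -0.1338  0.6641] [-0.8067  0.1849 -0.5613] 382.7810338592629
bellied_center 392 199 0.89 [0.607  0.2417 0.1274]
bellied_center 439 202 0.85 [0.4755 0.468  0.0015]
bellied_center 335 192 0.73 [0.3895 0.1557 0.0207]
bellied_hole 336 186 0.96 [0.4979 0.1249 0.1125]
bellied_hole 441 199 0.75 [0.6016 0.385  0.1061]
bellied_hole 390 188 0.74 [0.5773 0.2461 0.1414]
bellied_foot 387 226 0.91 [0.6126 0.237  0.0458]
bellied_foot 331 218 0.72 [0.4994 0.1153 0.0061]
bellied_foot 434 231 0.64 [0.6076 0.3838 0.0029]
straight_center 295 215 0.82 [ 0.6035 -0.0072  0.1085]
straight_center 319 191 0.6 [0.3573 0.1124 0.0091]
peg_stand 390 240 0.96 [0.6348 0.2409 0.0154]
other_stand 304 260 0.76 [ 0.8195 -0.0273  0.1605]
block 182 239 0.81 [ 0.548  -0.2896  0.0314]
block 186 200 0.57 [ 0.3771 -0.2881  0.0375]
slot_floor 188 200 0.74 [ 0.3798 -0.2823  0.0386]
slot_floor 175 238 0.67 [ 0.5473 -0.3057  0.0367]
peg_bend 384 185 0.76 [0.573  0.2303 0.1496]
side [-0.0312  0.8019  1.1859] [ 0.3873 -0.5219 -0.76  ] 496.9587804599993
bellied_center 313 215 0.9 [0.4978 0.1068 0.0776]
bellied_c
[... 328 characters left out ...]
281 0.013 ]
straight_center 259 224 0.71 [0.5723 0.2477 0.1291]
straight_center 307 168 0.62 [0.5974 0.0003 0.1191]
peg_stand 351 112 0.73 [ 0.6789 -0.3655  0.0431]
peg_stand 251 244 0.62 [0.5729 0.2873 0.0819]
peg_stand 296 186 0.22 [0.6325 0.014  0.0281]
other_stand 295 190 0.67 [0.6355 0.0165 0.0095]
block 427 175 0.77 [0.2256 0.0294 0.3473]
block 376 146 0.68 [ 0.5212 -0.2781  0.0339]
slot_floor 422 173 0.65 [0.2384 0.0292 0.3459]
slot_floor 383 147 0.56 [ 0.4987 -0.2853  0.0362]
peg_bend 268 233 0.65 [0.537  0.2535 0.1231]
[[ 0.9735  0.2287  0.      0.143 ]
 [ 0.2287 -0.9735 -0.0001 -0.6084]
 [-0.      0.0001 -1.      0.2337]
 [ 0.      0.      0.      1.    ]] [-0.0943 -1.287   0.1637]
```

```bash
python3 -c "
import cv2,numpy as np
a=cv2.imread('pics/scene_0.png')[150:300,130:480];b=cv2.imread('pics/side_0.png')[90:300,180:480]
a=cv2.resize(a,(700,300),interpolation=2); b=cv2.resize(b[:,:],(428,300),interpolation=2)
b=cv2.resize(cv2.imread('pics/side_0.png')[80:300,130:480],(477,300),interpolation=2)
o=np.zeros((600,700,3),np.uint8);o[:300]=a;o[300:,:477]=b;cv2.imwrite('pics/v1.png',o)"
```

```text
(no output)
```

View pics/v1.png

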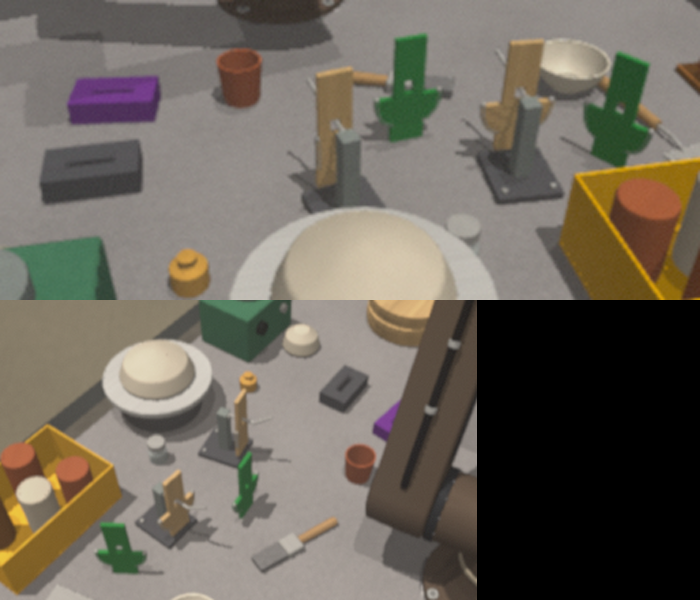

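Run:
```python
from h import *
np.set_printoptions(precision=4,suppress=True)
print(np.array(calibration('wrist')['tool_from_camera']),calibration('wrist')['fx'],tip_extent)
for n in('scene','side'):
    P=np.load(n+'.npy'); p=cv2.imread('pics/%s_0.png'%n)[:,:,::-1].astype(int)
    r,g,b=p[...,0],p[...,1],p[...,2]; X,Y,Z=P[...,0],P[...,1],P[...,2]
    def rep(nm,m):
        Q=P[m]; 
        if len(Q)<10: print(n,nm,len(Q));return
        (c,s,a)=cv2.minAreaRect(Q[:,:2].astype(np.float32)*1000); print(n,nm,len(Q),'med',np.median(Q,0),'z',np.percentile(Q[:,2],[2,98]),'rect',np.round(c,1),np.round(s,1),round(a,1))
    wood=(r-b>40)&(r>g)&(r-b<140)
    near=(abs(X-.59)<.09)&(abs(Y-.24)<.09)
    rep('tab',wood&near&(Z>.135)); rep('bell',wood&near&(Z>.02)&(Z<.1))
    grey=(abs(r-b)<30)
    rep('base',grey&near&(Z>.006)&(Z<.018)); rep('posttop',grey&near&(Z>.118)&(Z<.132)&(X>.6))
    blk=(abs(X-.53)<.1)&(abs(Y+.285)<.1)
    rep('block',blk&grey&(Z>.03)&(Z<.045))
    # tab plane
    Q=P[wood&near&(Z>.135)]; Q=Q[~np.isnan(Q).any(1)]; c=np.median(Q,0); u,s,vt=np.linalg.svd(Q-c); print('normal',vt[2],s)
```

```text
[[ 0.0001 -0.9553 -0.2958  0.0829]
 [ 1.      0.0006 -0.0013  0.001 ]
 [ 0.0014 -0.2958  0.9553 -0.151 ]
 [ 0.      0.      0.      1.    ]] 334.89864382791177 0.019
scene tab 335 med [0.5753 0.2488 0.1655] z [0.136  0.1913] rect [574.1 250. ] [45.2 12.3] 87.8
scene bell 282 med [0.5742 0.2337 0.0753] z [0.0283 0.0988] rect [574.2 249.6] [88.4  9.6] 86.9
scene base 725 med [0.6281 0.2374 0.014 ] z [0.0071 0.0171] rect [601.2 225.5] [172.8 125.4] 59.3
scene posttop 76 med [0.618  0.2461 0.126 ] z [0.1183 0.1285] rect [613.7 246.8] [21.7 26.2] 85.0
scene block 879 med [ 0.5169 -0.3087  0.0376] z [0.0311 0.0402] rect [ 512.9 -307.4] [121.1  75.1] 89.6
normal [ 0.9985 -0.0516  0.0187] [0.3153 0.2354 0.0338]
side tab 198 med [0.5714 0.2538 0.1713] z [0.137  0.1911] rect [574.3 251. ] [45.7 12.1] 85.6
side bell 212 med [0.5716 0.2575 0.0776] z [0.0355 0.0989] rect [588.4 247.5] [87.7 44. ] 84.0
side base 484 med [0.6081 0.2726 0.0117] z [0.0062 0.0169] rect [589.1 243.6] [177.  134.7] 13.7
side posttop 56 med [0.616  0.2526 0.1247] z [0.1186 0.1291] rect [618.  251.7] [19.3 30. ] 51.7
side block 514 med [ 0.5144 -0.3034  0.0357] z [0.0307 0.041 ] rect [ 513.8 -308.2] [ 75.  128.5] 1.4
normal [-0.998   0.0481  0.0401] [0.2509 0.1773 0.0338]
```

```bash
python3 -m crank '[[[0,0,0,0.348,-0.182,-0.072,1],[0,0,0,0.348,-0.182,-0.072,1],[0,0,0,0.348,-0.182,-0.072,1],[0,0,0,0.348,-0.182,-0.072,1],[0,0,0,0.348,-0.182,-0.072,1],[0,0,0,0.348,-0.182,-0.072,1],[0,0,0,0.348,-0.182,-0.072,1],[0,0,0,0.348,-0.182,-0.072,1],[0,0,0,0.348,-0.182,-0.072,1],[0,0,0,0.348,-0.182,-0.072,1],[0,0,0,0.348,-0.182,-0.072,1],[0,0,0,0.348,-0.182,-0.072,1],[0,0,-0.1,0,0,0,1],[0,0,-0.115,0,0,0,1],[0,0,-0.115,0,0,0,1],[0,0,-0.115,0,0,0,1],[0,0,-0.115,0,0,0,1],[0,0,-0.115,0,0,0,1],[0,0,-0.115,0,0,0,1],[0,0,-0.115,0,0,0,1]]]'; python3 -c "
from h import *
print(T(),sense()['time_s'])"
```

```text
time_s: 2.67
tcp_pos: [0.4996, -0.3003, 0.3201]
orientation: [0.0, 0.83, 0.558, -0.0]
force: [0.2, -0.1, 0.4]
width: 0.996
gripper_force: 0.0
[[ 3.76790604e-01  9.26298461e-01  4.41869266e-05  4.99557099e-01]
 [ 9.26298456e-01 -3.76790596e-01 -1.33818409e-04 -3.00280045e-01]
 [-1.07306568e-04  9.13518009e-05 -9.99999990e-01  3.20057400e-01]
 [ 0.00000000e+00  0.00000000e+00  0.00000000e+00  1.00000000e+00]] 2.6667
```

```bash
python3 - <<'E'
from h import *
p,d,P=cloud('wrist'); save('w_block',p); np.save('w_block.npy',P)
r,b=p[...,0].astype(int),p[...,2].astype(int)
m=(P[...,2]>.03)&(P[...,2]<.042)&(abs(P[...,0]-.513)<.06)&(abs(P[...,1]+.308)<.09)
Q=P[m]; print(len(Q),cv2.minAreaRect(Q[:,:2].astype(np.float32)*1000),np.nanmedian(Q,0))
m=(P[...,2]<.028)&(abs(P[...,0]-.513)<.02)&(abs(P[...,1]+.308)<.045)
Q=P[m]; print(len(Q),cv2.minAreaRect(Q[:,:2].astype(np.float32)*1000),np.nanpercentile(Q[:,2],[5,50,95]))
for r in place_of('slot_floor','wrist')[:2]: print(r,atz('wrist',r['location'],.012))
E
python3 -m crank '[[[0,0,-0.106,0,0,0,1],[0,0,-0.106,0,0,0,1],[0,0,-0.106,0,0,0,1],[0,0,0,0.395,0.034,0,1],[0,0,0,0.395,0.034,0,1],[0,0,0,0.395,0.034,0,1],[0,0,0,0.395,0.034,0,1],[0,0,0,0.395,0.034,0,1],[0,0,0,0.395,0.034,0,1],[0,0,0,0.395,0.034,0,1],[0,0,0,0.395,0.034,0,1],[0,0,0,0.395,0.034,0,1],[0,0,0,0.395,0.034,0,1],[0,0,0,0.395,0.034,0,1],[0,0,0,0.395,0.034,0,1],[0,0,0,0.395,0.034,0,1],[0,0,0,0.395,0.034,0,1],[0,0,0,0,0,0,1]]]'
python3 - <<'E'
from h import *
np.set_printoptions(precision=4,suppress=True)
p,d,P=cloud('wrist'); np.save('w_peg.npy',P); save('w_peg',p)
print(T())
for l in('bellied_hole','peg_bend','bellied_center'):
    for r in place_of(l,'wrist')[:2]: print(l,r,atz('wrist',r['location'],.12))
E
python3 -c "
import cv2,numpy as np
a=cv2.imread('pics/w_peg.png'); b=cv2.imread('pics/w_block.png')
cv2.imwrite('pics/v2.png',np.vstack([cv2.resize(a,(480,300)),cv2.resize(b,(480,300))]))"
```

```text
4453 ((512.20751953125, -309.9089660644531), (70.17350006103516, 120.63872528076172), 0.5491316914558411) [ 0.51302653 -0.30588603  0.03588097]
325 ((511.9495849609375, -310.6343078613281), (10.401201248168945, 53.90225601196289), 0.5617507696151733) [0.01062659 0.01209529 0.02281208]
{'location': [223.9, 189.2], 'p': 0.96} [ 0.34670884 -0.28988997  0.012     ]
{'location': [338.6, 159.0], 'p': 0.85} [ 0.51405497 -0.31151498  0.012     ]
time_s: 4.27
tcp_pos: [0.5798, 0.2546, 0.3193]
orientation: [-0.001, 0.728, 0.686, 0.0]
force: [0.7, -0.9, 0.7]
width: 0.999
gripper_force: 0.0
[[ 0.0597  0.9982 -0.0007  0.5796]
 [ 0.9982 -0.0597  0.      0.252 ]
 [-0.     -0.0007 -1.      0.3193]
 [ 0.      0.      0.      1.    ]]
bellied_hole {'location': [341.1, 42.1], 'p': 0.62} [0.6014 0.3784 0.12  ]
bellied_hole {'location': [317.7, 181.8], 'p': 0.57} [0.5698 0.2418 0.12  ]
peg_bend {'location': [288.3, 179.3], 'p': 0.92} [0.5384 0.2452 0.12  ]
bellied_center {'location': [267.0, 273.0], 'p': 0.71} [0.5027 0.1326 0.12  ]
bellied_center {'location': [322.0, 176.0], 'p': 0.62} [0.5751 0.2459 0.12  ]
```

View pics/v2.png

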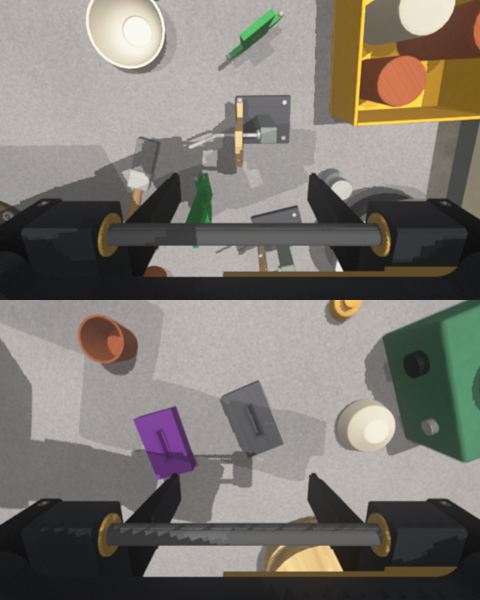

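Run:
```python
from h import *
np.set_printoptions(precision=4,suppress=True)
P=np.load('w_peg.npy');p=cv2.imread('pics/w_peg.png')[:,:,::-1].astype(int);r,b=p[...,0],p[...,2]
X,Y,Z=P[...,0],P[...,1],P[...,2]
wood=(r-b>35)
for nm,m in(('tab',wood&(Z>.15)&(Z<.2)&(abs(X-.575)<.03)&(abs(Y-.25)<.06)),('posttop',~wood&(Z>.12)&(Z<.132)&(abs(X-.617)<.03)&(abs(Y-.25)<.03)),('base',~wood&(Z>.008)&(Z<.016)&(abs(X-.617)<.06)&(abs(Y-.25)<.06))):
    Q=P[m]; print(nm,len(Q),cv2.minAreaRect(Q[:,:2].astype(np.float32)*1000),np.median(Q,0))
m=(Z>.09)&(Z<.17)&(X>.48)&(X<.565)&(abs(Y-.25)<.05)
Q=P[m]; 
for x in np.arange(.485,.57,.006):
    k=Q[abs(Q[:,0]-x)<.003]
    if len(k): print(round(x,3),len(k),np.median(k,0),k[:,2].max())
m=~wood&(Z>.1)&(Z<.13)&(X>.578)&(X<.604)&(abs(Y-.25)<.02);Q=P[m]; 
for x in (.582,.588,.594,.6):
    k=Q[abs(Q[:,0]-x)<.003]
    if len(k): print('lev',round(x,3),len(k),np.median(k,0))
c=cv2.imread('pics/w_peg.png')[130:220,200:400]; cv2.imwrite('pics/v3.png',cv2.resize(c,(800,360),interpolation=2))
```

```text
tab 501 ((572.2957763671875, 248.99925231933594), (43.71651840209961, 7.805334091186523), 87.12134552001953) [0.5725 0.2534 0.1886]
posttop 589 ((606.5344848632812, 247.7696533203125), (23.18776512145996, 37.56058883666992), 87.05946350097656) [0.6108 0.248  0.1245]
base 3017 ((613.3134765625, 246.637939453125), (90.30045318603516, 99.98909759521484), 87.76741027832031) [0.6213 0.2603 0.0119]
0.503 26 [0.5041 0.241  0.1392] 0.1408443658897236
0.509 38 [0.5087 0.2424 0.1372] 0.13940907795219482
0.515 38 [0.5149 0.244  0.134 ] 0.13745740001296936
0.521 38 [0.521  0.2456 0.1306] 0.13398936465723754
0.527 36 [0.5269 0.2475 0.1284] 0.13111733017309984
0.533 37 [0.5324 0.2493 0.1251] 0.12748594856410783
0.539 35 [0.5387 0.2502 0.1224] 0.1252304817977531
0.545 33 [0.545  0.2499 0.1223] 0.12428159666390798
0.551 31 [0.5505 0.2503 0.1224] 0.12376212906565864
0.557 28 [0.5568 0.25   0.1224] 0.12365981476803084
0.563 21 [0.5623 0.2499 0.1222] 0.12384919170368947
lev 0.582 31 [0.5823 0.2487 0.1224]
lev 0.588 33 [0.5879 0.2483 0.1224]
lev 0.594 33 [0.5941 0.2487 0.1222]
lev 0.6 101 [0.6009 0.2491 0.1233]
```

View pics/v3.png

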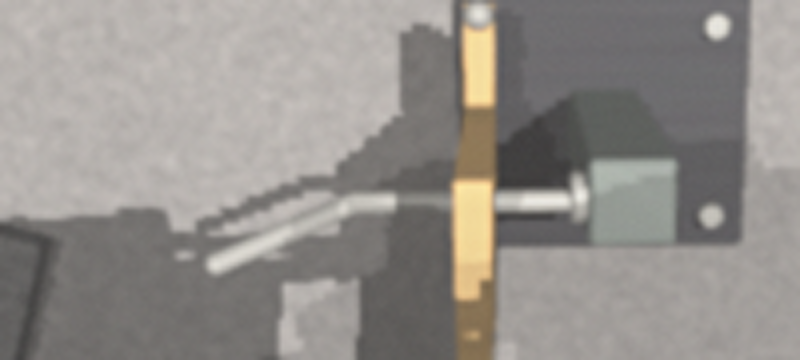

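```bash
python3 -m crank '[[[0,0,0,-0.034,-0.071,0,1],[0,0,0,0,0,0.3,1],[0,0,0,0,0,0.3,1],[0,0,0,0,0,0.3,1],[0,0,0,0,0,0.3,1],[0,0,0,0,0,0.15,1],[0,0,0,0,0,0.09,1],[0,0,0,0,0,0,1],[0,0,0,0,0,0,1],[0,0,0,0,0,0,1]]]'; python3 -c "
from h import *
s=sense();print(T(s),s['force'],s['time_s'])"
```

```text
time_s: 5.3
tcp_pos: [0.5731, 0.2457, 0.1775]
orientation: [0.001, 0.728, 0.686, 0.001]
force: [-0.1, -0.0, -0.3]
width: 0.994
gripper_force: 0.0
[[ 6.00428400e-02  9.98193467e-01  2.15862259e-03  5.73096542e-01]
 [ 9.98195559e-01 -6.00441918e-02  5.66923043e-04  2.45688654e-01]
 [ 6.95511626e-04  2.12068782e-03 -9.99997509e-01  1.77542163e-01]
 [ 0.00000000e+00  0.00000000e+00  0.00000000e+00  1.00000000e+00]] [-0.10271153 -0.00260031 -0.34646757] 5.3
```

```bash
python3 -m crank '[[[0,0,-0.008,0.033,-0.007,0.02,1],[0,0,0,0,0,0,0.4],[0,0,0,0,0,0,0],[0,0,0,0,0,0,-0.3],[0,0,0,0,0,0,-0.5],[0,0,0,0,0,0,-0.6],[0,0,0,0,0,0,-0.65],[0,0,0,0,0,0,-0.7],[0,0,0,0,0,0,-0.75],[0,0,0,0,0,0,-0.8],[0,0,0,0,0,0,-0.85],[0,0,0,0,0,0,-1],[0,0,0,0,0,0,-1],[0,0,0,0,0,0,-1],[0,0,0,0,0,0,-1],[0,0,0,0,0,0,-1]]]'; python3 -c "
from h import *
s=sense();print(T(s),s['force'],s['wrist_torque'],s['width'],s['time_s'])"
```

```text
time_s: 6.63
tcp_pos: [0.5721, 0.2493, 0.174]
orientation: [0.0, 0.725, 0.689, -0.0]
force: [-0.8, -0.1, -0.0]
width: 0.082
gripper_force: 30.0
[[ 5.08748839e-02  9.98705033e-01  4.85300021e-05  5.72064049e-01]
 [ 9.98705033e-01 -5.08748807e-02 -6.51076548e-05  2.49282291e-01]
 [-6.25543845e-05  5.17795017e-05 -9.99999997e-01  1.74005747e-01]
 [ 0.00000000e+00  0.00000000e+00  0.00000000e+00  1.00000000e+00]] [-0.78282633 -0.0966788  -0.00783786] [ 0.00360535 -0.12236771  0.0256517 ] 0.0824667890665187 6.6333
```

```bash
python3 -m crank '[[[0,0,0,0,0,-0.015,-1],[0,0,0,0,0,-0.02,-1],[0,0,0,0,0,-0.02,-1],[0,0,0,0,0,-0.02,-1],[0,0,0,0,0,0,-1],[0,0,0,0,0,0,-1]]]'
python3 - <<'E'
from h import *
np.set_printoptions(precision=4,suppress=True)
s=sense();print(s['tcp_pos'],s['force'],s['wrist_torque'],s['width'],s['time_s'])
for n in('scene','side','wrist'):
    p,d,P=cloud(n); save(n+'_1',p)
    X,Y,Z=P[...,0],P[...,1],P[...,2]; pi=p.astype(int)
    if n=='side':
        r,b=pi[...,0],pi[...,2]
        m=(Z>.09)&(Z<.16)&(X>.49)&(X<.565)&(Y>.225)&(Y<.265); Q=P[m]
        for x in np.arange(.5,.57,.008):
            k=Q[abs(Q[:,0]-x)<.004]
            if len(k): print(round(x,3),len(k),np.median(k,0))
import numpy as np
a=cv2.imread('pics/side_1.png')[180:280,200:340]; b=cv2.imread('pics/wrist_1.png')
cv2.imwrite('pics/v4.png',np.hstack([cv2.resize(a,(420,300),interpolation=2),cv2.resize(b[100:300,180:420],(360,300))]))
E
```

```text
time_s: 7.13
tcp_pos: [0.5721, 0.2492, 0.1816]
orientation: [0.0, 0.725, 0.689, 0.0]
force: [-0.3, -0.9, -2.5]
width: 0.083
gripper_force: 30.0
[0.5721 0.2492 0.1816] [-0.3238 -0.9418 -2.4992] [-0.0921 -0.1626  0.0111] 0.08337050270168335 7.1333
0.5 2 [0.503  0.2433 0.1411]
0.508 4 [0.5082 0.2439 0.1379]
0.516 7 [0.516  0.2451 0.1316]
0.524 5 [0.5232 0.2483 0.1301]
0.532 5 [0.5322 0.2508 0.124 ]
0.54 6 [0.5389 0.2511 0.1226]
0.548 5 [0.5469 0.2519 0.1208]
0.556 6 [0.5565 0.2517 0.1225]
0.564 5 [0.5625 0.2506 0.1235]
```

View pics/v4.png

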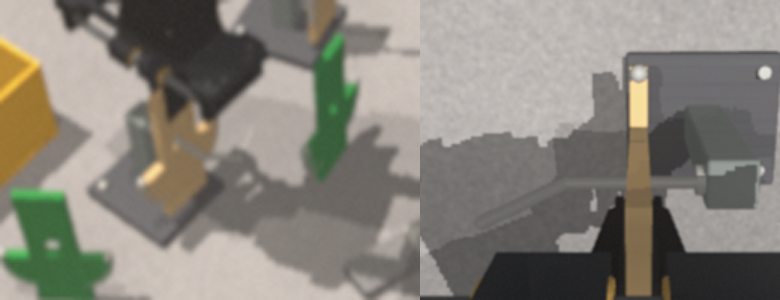

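```bash
python3 -m crank '[[[0,0,0,0,-0.04,0,-1],[0,0,0,-0.001,-0.05,0,-1],[0,0,0,-0.001,-0.05,0,-1],[0,0,0,-0.001,-0.05,0,-1],[0,0,0,-0.001,-0.05,0,-1],[0,0,0,-0.001,-0.05,0,-1],[0,0,0,0,0,0,-1],[0,0,0,0,0,0,-1]]]'
python3 - <<'E'
from h import *
np.set_printoptions(precision=4,suppress=True)
s=sense();print(s['tcp_pos'],s['force'],s['wrist_torque'],s['time_s'])
E
```

```text
time_s: 7.95
tcp_pos: [0.5429, 0.2504, 0.1817]
orientation: [0.0, 0.725, 0.689, 0.0]
force: [0.7, 1.6, -2.9]
width: 0.081
gripper_force: 30.0
[0.5429 0.2504 0.1817] [ 0.6706  1.568  -2.9393] [-0.0448 -0.081  -0.0356] 7.95
```

```bash
python3 -m crank '[[[0,0,0,0,-0.03,0,-1],[0,0,0,-0.006,-0.03,-0.01,-1],[0,0,0,-0.016,-0.049,-0.024,-1],[0,0,0,-0.016,-0.049,-0.024,-1],[0,0,0,0,0,0,-1],[0,0,0,0,0,0,-1]]]'
python3 - <<'E'
from h import *
np.set_printoptions(precision=4,suppress=True)
s=sense();print(s['tcp_pos'],s['force'],s['wrist_torque'],s['time_s'])
E
```

```text
time_s: 8.45
tcp_pos: [0.5269, 0.2472, 0.1877]
orientation: [0.0, 0.725, 0.689, 0.0]
force: [-0.8, -0.3, -3.4]
width: 0.084
gripper_force: 30.0
[0.5269 0.2472 0.1877] [-0.8491 -0.3114 -3.4344] [-0.0256 -0.1063  0.0222] 8.45
```

```bash
python3 -m crank '[[[0,0,0,-0.016,-0.049,-0.024,-1],[0,0,0,-0.016,-0.049,-0.024,-1],[0,0,0,-0.016,-0.049,-0.024,-1],[0,0,0,0,0,0,-1],[0,0,0,0,0,0,-1]]]'
python3 - <<'E'
from h import *
s=sense();print(s['tcp_pos'],s['force'],s['wrist_torque'],s['time_s'])
E
```

```text
time_s: 8.87
tcp_pos: [0.512, 0.2432, 0.1949]
orientation: [0.0, 0.725, 0.689, 0.0]
force: [-0.1, 0.7, -1.9]
width: 0.082
gripper_force: 30.0
[0.51200584 0.24318478 0.19485945] [-0.08099729  0.69983164 -1.9086001 ] [ 0.00563676 -0.06010462  0.00594873] 8.8667
```

```bash
python3 -m crank '[[[0,0,0,-0.016,-0.049,-0.024,-1],[0,0,0,-0.016,-0.049,-0.024,-1],[0,0,0,-0.016,-0.049,-0.024,-1],[0,0,0,-0.016,-0.05,-0.01,-1],[0,0,0,-0.01,-0.07,0,-1],[0,0,0,-0.003,-0.1,0,-1],[0,0,0,0,0,0,-1],[0,0,0,0,0,0,-1]]]'
python3 - <<'E'
from h import *
s=sense();print(s['tcp_pos'],s['force'],s['wrist_torque'],s['time_s'])
p,d,P=cloud('side'); save('side_2',p)
q,d,P=cloud('wrist'); save('wrist_2',q)
cv2.imwrite('pics/v5.png',cv2.cvtColor(np.hstack([cv2.resize(p[180:280,200:340],(420,300),interpolation=2),cv2.resize(q[100:300,180:420],(360,300))]),4))
E
```

```text
time_s: 9.53
tcp_pos: [0.4746, 0.2375, 0.2029]
orientation: [0.0, 0.725, 0.689, 0.0]
force: [0.5, 0.0, -1.3]
width: 0.085
gripper_force: 30.0
[0.47462894 0.23748805 0.20286557] [ 0.52355663  0.00694584 -1.27453709] [-0.02059683 -0.13963137 -0.0097752 ] 9.5333
```

View pics/v5.png

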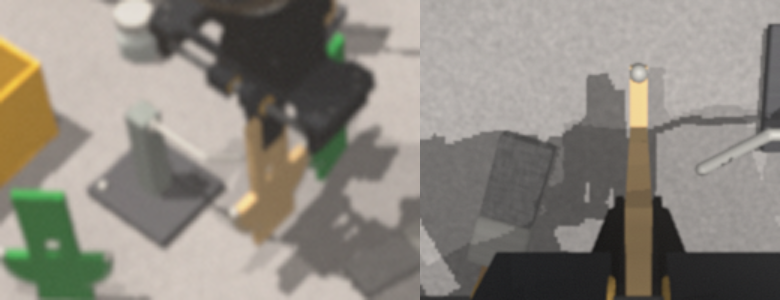

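```bash
python3 -m crank '[[[0,0,0,0,0,-0.2,-1],[0,0,0,0,0,-0.35,-1],[0,0,0,0,0,-0.4,-1],[0,0,0,0,0,-0.4,-1],[0,0,0,0,0,-0.4,-1],[0,0,0,0,0,-0.25,-1],[0,0,-0.058,0,0,0,-1],[0,0,0,-0.1,0,0,-1],[0,0,0,-0.2,0,0,-1],[0,0,0,-0.3,0.04,0,-1],[0,0,0,-0.35,0.04,0,-1],[0,0,0,-0.35,0.04,0,-1],[0,0,0,-0.35,0.04,0,-1]]]' && python3 -m crank '[[[0,0,0,-0.35,0.03,0,-1],[0,0,0,-0.35,0.03,0,-1],[0,0,0,-0.35,0.03,0,-1],[0,0,0,-0.35,0.03,0,-1],[0,0,0,-0.35,0.03,0,-1],[0,0,0,-0.35,0.02,0,-1],[0,0,0,-0.35,0,0,-1],[0,0,0,-0.3,0,0,-1],[0,0,0,-0.2,0,0,-1],[0,0,0,-0.1,0,0,-1],[0,0,0,-0.05,0,0,-1],[0,0,0,0,0,0,-1],[0,0,0,0,0,0,-1],[0,0,0,0,0,0,-1]]]';  python3 - <<'E'
from h import *
s=sense();print(T(s),s['force'],s['wrist_torque'],s['time_s'])
E
```

```text
time_s: 10.72
tcp_pos: [0.4923, 0.0705, 0.4016]
orientation: [-0.001, 0.704, 0.71, -0.001]
force: [1.5, 1.2, -1.7]
width: 0.086
gripper_force: 30.0
time_s: 11.88
tcp_pos: [0.5128, -0.2361, 0.4028]
orientation: [-0.0, 0.703, 0.711, 0.0]
force: [-1.2, -0.6, -1.9]
width: 0.082
gripper_force: 30.0
[[-1.07673787e-02  9.99942028e-01  6.57411868e-05  5.12829615e-01]
 [ 9.99942022e-01  1.07673704e-02  1.26166850e-04 -2.36126829e-01]
 [ 1.25451677e-04  6.70958616e-05 -9.99999990e-01  4.02801600e-01]
 [ 0.00000000e+00  0.00000000e+00  0.00000000e+00  1.00000000e+00]] [-1.1592969  -0.63621814 -1.88622182] [-0.00463715 -0.09345645  0.0368164 ] 11.8833
```

```bash
python3 -m crank '[[[0,0,0,-0.3,0,0,-1],[0,0,0,-0.3,0,0,-1],[0,0,0,-0.14,-0.012,0,-1],[0,0,0,0,0,0.3,-1],[0,0,0,0,0,0.3,-1],[0,0,0,0,0,0.3,-1],[0,0,0,0,0,0.3,-1],[0,0,0,0,0,0.25,-1],[0,0,0,0,0,0.1,-1],[0,0,0,0,0,0,-1],[0,0,0,0,0,0,-1],[0,0,0,0,0,0,-1]]]';  python3 - <<'E'
from h import *
np.set_printoptions(precision=4,suppress=True)
s=sense();print(T(s),s['force'],s['wrist_torque'],s['time_s'])
ims=[]
for n in('scene','side','wrist'):
    p,d,P=cloud(n); save(n+'_3',p); X,Y,Z=P[...,0],P[...,1],P[...,2]; pi=p.astype(int); wood=(pi[...,0]-pi[...,2]>35)
    t=s['tcp_pos']
    m=wood&(abs(X-t[0])<.03)&(abs(Y-t[1])<.07)&(Z>t[2]-.17)&(Z<t[2]+.025); Q=P[m]; print(n,len(Q))
    for z in np.arange(-.15,.02,.01):
        k=Q[abs(Q[:,2]-t[2]-z)<.005]
        if len(k)>3: lo,hi=k[:,1].min(),k[:,1].max(); print(round(z,3),len(k),'x',np.median(k[:,0]).round(4),k[:,0].min().round(4),k[:,0].max().round(4),'y',lo.round(4),hi.round(4),((lo+hi)/2).round(4))
    m=(Z>.03)&(Z<.042)&(abs(X-.513)<.06)&(abs(Y+.308)<.09); Q=P[m]; print(cv2.minAreaRect(Q[:,:2].astype(np.float32)*1000))
    ims.append(p)
cv2.imwrite('pics/v6.png',cv2.cvtColor(np.hstack([cv2.resize(ims[0][150:290,130:290],(343,300),interpolation=2),cv2.resize(ims[2][50:350,160:480],(320,300))]),4))
E
```

```text
time_s: 12.88
tcp_pos: [0.513, -0.3114, 0.2496]
orientation: [0.001, 0.703, 0.711, 0.0]
force: [0.8, -0.1, -1.5]
width: 0.079
gripper_force: 30.0
[[-0.0102  0.9999  0.0022  0.513 ]
 [ 0.9999  0.0102 -0.0017 -0.3114]
 [-0.0017  0.0022 -1.      0.2496]
 [ 0.      0.      0.      1.    ]] [ 0.799  -0.0993 -1.4652] [ 0.0176 -0.1649 -0.0167] 12.8833
scene 1236
-0.15 35 x 0.5152 0.5112 0.5192 y -0.3316 -0.2872 -0.3094
-0.14 74 x 0.5157 0.5124 0.5189 y -0.3341 -0.2859 -0.31
-0.13 67 x 0.516 0.5123 0.5192 y -0.3339 -0.2858 -0.3098
-0.12 66 x 0.5164 0.5116 0.52 y -0.3354 -0.2792 -0.3073
-0.11 109 x 0.5161 0.5118 0.5194 y -0.3472 -0.2728 -0.31
-0.1 127 x 0.5159 0.5128 0.5192 y -0.3518 -0.2691 -0.3104
-0.09 141 x 0.5159 0.5119 0.5197 y -0.3544 -0.2671 -0.3107
-0.08 150 x 0.5157 0.508 0.5191 y -0.3554 -0.2662 -0.3108
-0.07 73 x 0.5156 0.5107 0.5197 y -0.3518 -0.2678 -0.3098
-0.06 48 x 0.516 0.5132 0.5196 y -0.3311 -0.2889 -0.31
-0.05 59 x 0.516 0.5122 0.5188 y -0.3323 -0.2887 -0.3105
-0.04 75 x 0.5159 0.513 0.5192 y -0.3316 -0.2882 -0.3099
-0.03 74 x 0.516 0.5123 0.5187 y -0.3311 -0.289 -0.3101

[... 1338 characters left out ...]
.84227752685547)
wrist 2154
-0.08 384 x 0.5117 0.5079 0.5159 y -0.2905 -0.2618 -0.2761
-0.07 48 x 0.5117 0.5082 0.5158 y -0.2906 -0.2682 -0.2794
-0.06 48 x 0.512 0.5084 0.5157 y -0.2905 -0.2896 -0.29
-0.05 60 x 0.512 0.508 0.5156 y -0.2904 -0.2895 -0.2899
-0.04 66 x 0.5117 0.5081 0.5154 y -0.2906 -0.2897 -0.2901
-0.03 80 x 0.5117 0.5082 0.5158 y -0.2905 -0.2896 -0.29
-0.02 91 x 0.5122 0.508 0.5156 y -0.2906 -0.2896 -0.2901
-0.01 105 x 0.5117 0.508 0.5154 y -0.2906 -0.2895 -0.2901
0.0 118 x 0.5122 0.5082 0.5155 y -0.2907 -0.2895 -0.2901
0.01 934 x 0.5119 0.508 0.516 y -0.3207 -0.2896 -0.3051
((512.4700927734375, -309.7589111328125), (70.12895965576172, 119.40711212158203), 0.5918565392494202)
```

View pics/v6.png

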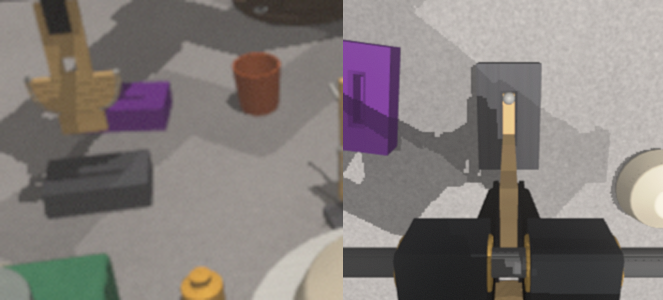

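```bash
python3 -m crank '[[[0,0,0,0.022,0.005,0,-1],[0,0,0,0,0,0.2,-1],[0,0,0,0,0,0.2,-1],[0,0,0,0,0,0.1,-1],[0,0,0,0,0,0.04,-1],[0,0,0,0,0,0,-1],[0,0,0,0,0,0,-1],[0,0,0,0,0,0,-1]]]';  python3 - <<'E'
from h import *
np.set_printoptions(precision=4,suppress=True)
s=sense();print(T(s),s['force'],s['wrist_torque'],s['time_s'])
E
```

```text
time_s: 13.7
tcp_pos: [0.5132, -0.3094, 0.1948]
orientation: [0.001, 0.704, 0.711, 0.0]
force: [-0.4, -0.2, -2.0]
width: 0.084
gripper_force: 30.0
[[-0.0098  1.      0.0012  0.5132]
 [ 1.      0.0098 -0.001  -0.3094]
 [-0.0011  0.0012 -1.      0.1948]
 [ 0.      0.      0.      1.    ]] [-0.3717 -0.214  -2.0269] [ 0.0068 -0.0911  0.0029] 13.7
```

```bash
python3 -m crank '[[[0,0,0,0,0,0.025,-1],[0,0,0,0,0,0.025,-1],[0,0,0,0,0,0.025,-1],[0,0,0,0,0,0.025,-1],[0,0,0,0,0,0,-1],[0,0,0,0,0,0,-1]]]';  python3 - <<'E'
from h import *
np.set_printoptions(precision=4,suppress=True)
s=sense();print(s['tcp_pos'],s['force'],s['wrist_torque'],s['time_s'])
E
```

```text
time_s: 14.2
tcp_pos: [0.5127, -0.309, 0.1835]
orientation: [-0.0, 0.704, 0.711, -0.0]
force: [0.3, 0.6, -2.0]
width: 0.085
gripper_force: 30.0
[ 0.5127 -0.309   0.1835] [ 0.3166  0.5553 -1.962 ] [-0.0061 -0.0827  0.0043] 14.2
```

```bash
python3 -m crank '[[[0,0,0,0,0,0.03,-1],[0,0,0,0,0,0.03,-1],[0,0,0,0,0,0.03,-1],[0,0,0,0,0,0.03,-1],[0,0,0,0,0,0.03,-1],[0,0,0,0,0,0.02,-1],[0,0,0,0,0,0,-1],[0,0,0,0,0,0,-1]]]';  python3 - <<'E'
from h import *
np.set_printoptions(precision=4,suppress=True)
s=sense();print(s['tcp_pos'],s['force'],s['wrist_torque'],s['time_s'])
E
```

```text
time_s: 14.87
tcp_pos: [0.5128, -0.3091, 0.1666]
orientation: [-0.0, 0.704, 0.711, -0.0]
force: [0.7, -0.1, -2.1]
width: 0.081
gripper_force: 30.0
[ 0.5128 -0.3091  0.1666] [ 0.7303 -0.1045 -2.1245] [-0.0277 -0.1069  0.0545] 14.8667
```

Still no contact; feel for the floor in 1 mm steps.

```bash
for i in 1; do python3 -m crank '[[[0,0,0,0,0,0.01,-1],[0,0,0,0,0,0.01,-1],[0,0,0,0,0,0,-1],[0,0,0,0,0,0,-1]]]'; done; python3 -c "
from h import *
s=sense();print(s['tcp_pos'],s['force'],s['wrist_torque'])"
```

```text
time_s: 15.2
tcp_pos: [0.5128, -0.3091, 0.1647]
orientation: [0.0, 0.704, 0.711, -0.0]
force: [0.2, -0.3, -2.0]
width: 0.079
gripper_force: 30.0
[ 0.51278572 -0.30907063  0.16473758] [ 0.21009993 -0.34200587 -1.97984436] [-0.05779034 -0.08756755 -0.01831832]
```

```bash
python3 -m crank '[[[0,0,0,0,0,0.01,-1],[0,0,0,0,0,0,-1],[0,0,0,0,0,0,-1]]]'; python3 -c "
from h import *
s=sense();print(s['tcp_pos'],s['force'],s['wrist_torque'])"
```

```text
time_s: 15.45
tcp_pos: [0.513, -0.3092, 0.1642]
orientation: [0.0, 0.704, 0.711, 0.0]
force: [-0.9, 0.8, 3.7]
width: 0.087
gripper_force: 30.0
[ 0.51297306 -0.30919826  0.16419174] [-0.85829695  0.77563303  3.74738752] [ 0.11756182 -0.00181195  0.02367396]
```

```bash
python3 -m crank '[[[0,0,0,0,0,0,-0.7],[0,0,0,0,0,0,-0.5],[0,0,0,0,0,0,-0.2],[0,0,0,0,0,0,0],[0,0,0,0,0,0,0],[0,0,0,0,0,0,0],[0,0,0,0,0,-0.1,0],[0,0,0,0,0,-0.3,0],[0,0,0,0,0,-0.35,0],[0,0,0,0,0,-0.35,0],[0,0,0,0,0,-0.3,0],[0,0,0,0,0,-0.1,0],[0,0,0,0,0,0,0],[0,0,0,0,0,0,0],[0,0,0,0,0,0,0],[0,0,0,0,0,0,0]]]';  python3 - <<'E'
from h import *
np.set_printoptions(precision=4,suppress=True)
s=sense();print(s['tcp_pos'],s['force'],s['time_s'])
ims=[]
for n in('scene','side','wrist'):
    p,d,P=cloud(n); save(n+'_4',p); X,Y,Z=P[...,0],P[...,1],P[...,2]; pi=p.astype(int); wood=(pi[...,0]-pi[...,2]>35)
    m=wood&(abs(X-.513)<.03)&(abs(Y+.31)<.06)&(Z>.03)&(Z<.2); Q=P[m]
    if n!='side':
        for z in (.04,.06,.09,.14,.17,.178):
            k=Q[abs(Q[:,2]-z)<.005]
            if len(k)>3: print(n,z,'x',k[:,0].min().round(4),k[:,0].max().round(4),'y',k[:,1].min().round(4),k[:,1].max().round(4))
    print(n,'top',np.percentile(Q[:,2],98)); ims.append(p)
cv2.imwrite('pics/v7.png',cv2.cvtColor(np.hstack([cv2.resize(ims[0][150:290,130:450],(480,210),interpolation=2),cv2.resize(ims[2][50:330,160:480],(240,210))]),4))
E
```

```text
time_s: 16.78
tcp_pos: [0.5125, -0.3088, 0.3121]
orientation: [-0.001, 0.704, 0.711, -0.0]
force: [0.7, -0.0, -0.6]
width: 0.501
gripper_force: 0.0
[ 0.5125 -0.3088  0.3121] [ 0.6758 -0.0402 -0.6444] 16.7833
scene 0.04 x 0.5112 0.5245 y -0.3301 -0.2831
scene 0.06 x 0.5116 0.5193 y -0.3493 -0.2687
scene 0.09 x 0.5059 0.519 y -0.3525 -0.2629
scene 0.14 x 0.5103 0.5191 y -0.329 -0.2868
scene 0.17 x 0.5135 0.5197 y -0.3292 -0.2866
scene 0.178 x 0.5073 0.5192 y -0.3295 -0.2848
scene top 0.17998184292131775
side top 0.18007786628996286
wrist 0.04 x 0.5057 0.5192 y -0.3625 -0.2714
wrist 0.09 x 0.5082 0.5152 y -0.2875 -0.2645
wrist 0.14 x 0.5089 0.5148 y -0.2877 -0.2872
wrist 0.17 x 0.5083 0.5155 y -0.2877 -0.2872
wrist 0.178 x 0.5084 0.5159 y -0.3308 -0.2873
wrist top 0.18008149502074364
```

View pics/v7.png

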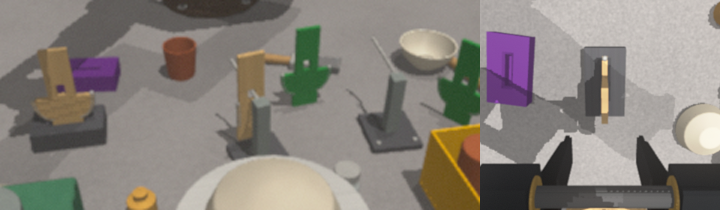

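The template stands upright in the dark block's slot. Its top is at 0.180 m, against 0.179 m expected when fully home, and it sits within 1 mm of the slot's centre. The straight-sided template still hangs and the bystanders are in place.

```bash
python3 -c "
from cell import *
print(sign_off())"
```

```text
the job is handed in; nothing more can be done
None
```

The round-bellied template is off its peg, standing fully home in the dark block's slot and released; the job is handed in at about 17 s, but the sign-off returned no verdict.

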